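# Light the deburring machine and hold a bar in its feed window

### The job

Take the battery clip light off the wall of the steel parts tray and clip it onto the upright chip guard at the back of the deburring machine, lens towards the feed window, and leave it clipped there. Then take the widest of the three steel bars out of the wooden block, pass its lower end upright through the feed window in the machine's top plate and push it down onto the sprung rest below until the rest is right down. Finish gripping the bar and holding it pushed down like that, for the machine only runs while the rest is held down; leave the other bars and everything else on the bench alone.

Things in the scene. Friction and masses are not known exactly. Their poses are not given: they have to be found in the camera images.
- machine: bench brush-deburring machine, fixed to the bench: blue housing 220 x 220 mm, flat top 140 mm above the bench, grey motor low behind it (reaching 205 mm behind the housing's centre, 122 mm high). Origin: centre of the underside. x points from the front (towards the robot at zero yaw) to the back, z up
- window (a point): centre of the feed window, level with the machine's top; axes as the machine's. The window is a rectangular slot through a 10 mm thick steel plate, 12 mm along x by 34 mm along y (2 mm more than the wide bar each way), with a 1.5 mm bevel round its mouth
- rest (a joint): the sprung rest under the window, 0 to 0.010 m: how far it has been pushed down. Its top lies 28 mm below the machine's top when up (0) and 38 mm below when right down (0.010). It takes about 7 N to start it moving and 12 N to hold it right down, so the bar's weight alone does not press it
- guard: chip guard: flat aluminium sheet standing upright on the machine's top, 90 mm behind the window; 4 mm thick (x), 200 mm long (y), 45 mm high, bare straight top edge. Origin: middle of its lower edge, level with the machine's top; axes as the machine's
- tray: steel parts tray, fixed, 160 x 140 mm, 60 mm high, walls 4 mm thick; at the start the light is clipped onto its front wall, around the wall's middle (78 mm from the tray's centre to -x). Origin: centre of the underside
- lamp: battery clip light, 0.135 kg: black sprung peg clip, jaws down, handles up; a round lamp head 42 mm across on one side, a battery pod on the other. Origin: the clip's pivot, 10 mm above the edge it is clipped on. x along that edge, y across it, z up. The head (x = 29 to 71 mm, z to 42 mm) looks to -y and 45 degrees down. The -y jaw and handle are one piece with the body; the +y jaw turns about x
- lamp_handles (a point): point 32 mm above the pivot, midway between the handles when squeezed; axes as the light's. Both handles are 24 mm wide (x) and reach 50 mm above the pivot. Outer faces: -y handle upright at y = -20 mm; +y handle leans out to y = +39 mm at its upper end (38 mm above the pivot), and upright at y = +20 mm when fully squeezed (40 mm over both), which takes about 12 N
- lamp_pads (a point): point midway between the rubber jaw pads, 26 mm below the pivot; axes as the light's. Pads are 24 mm wide (x), 12 mm high. On a 4 mm sheet they touch it at y = -2 and +2 mm; fully squeezed they leave a gap from y = -2 to +12 mm. Above the pads the jaws have room for an edge 4 mm thick, up to the pivot
- lamp_jaw (a joint): turn of the light's moving jaw: about 0 when it pinches a 4 mm sheet, -0.12 rad when it closes on nothing, +0.42 rad when fully squeezed open
- lamp_lens (a point): centre of the light's white lens
- block: wooden stock block, fixed, 60 mm (x) x 170 mm (y), 50 mm high, with three upright pockets 40 mm deep (floor 10 mm above the bench) in a row along y, 55 mm apart, one bar in each. Origin: centre of the underside
- bar: the widest bar: plain flat steel bar, 10 mm thick (x), 32 mm wide (y), 150 mm long (z), about 0.37 kg, standing upright in a pocket of the block with its lower 40 mm in the pocket. Origin: centre of its lower end, z up
- bar_mid: flat steel bar 10 x 22 x 150 mm in another pocket; to be left there. Origin: centre of its lower end
- bar_slim: flat steel bar 10 x 14 x 150 mm in another pocket; to be left there. Origin: centre of its lower end
- spanner: open-ended spanner lying on the bench; leave alone
- driver: screwdriver lying on the bench; leave alone
- hammer: hammer lying on the bench behind the machine; leave alone
- bush: brass bush, 44 mm across, 30 mm high; leave alone
- bottle: clear bottle, 64 mm across, 190 mm high, standing behind the tray; leave alone
- tin: steel tin, 70 mm across, 75 mm high; leave alone

How it is judged:
By the outcome, as a careful person would: the job done as asked, in the order asked, and still so for the second after the job is handed in, while the arm keeps its last pose, push and grip.
It also fails if it takes over 64 s, if anything falls off the work surface, if the arm or the gripper's body presses on something with over 40 N, if the wrist force passes 120 N, or if a joint passes its speed limit or range.

### The arm

A 6-joint arm with a two-finger parallel gripper is mounted at the origin on the work surface. World frame = base frame: x ahead of the robot, y to its left, z up, the work surface at z = 0. Lengths are in mm, angles in rad, forces in N, time in s.
With the tool pointing down it reaches from about 350 to 775 mm from the base axis. Payload 7.3 kg.
Tool frame: the origin (TCP) lies midway between the tips of the shut fingers; the grasp point (between the pads) lies 19 mm behind it (grip_depth is the distance from the TCP to the grasp point, in mm); z points along the fingers, y is the direction in which the jaws open and shut (so a half turn about z gives the same grasp; the last joint's range is limited). The gripper opens to 92 mm and grips with 3 to 60 N. Pads are 19 mm wide; open, the fingers measure 130 mm over their backs; the gripper's body (75 mm by 190 mm) begins 47 mm behind the grasp point.
Start: joints at [-1.413, 0.342, 1.524, -0, 1.275, -0.146], TCP at [157.075, -500.971, 226.741] pointing down, gripper open.
Joint ranges: [-2.53, 2.53], [-0.77, 2.02], [0.04, 2.7], [-1, 4.14], [0.28, 2.66], [-3.11, 3.11]. Speed limits (rad/s): [2.57, 2.57, 3.14, 3.14, 3.14, 3.14].

### API

Orientations are given as [roll, pitch, yaw] about the fixed x, y, z axes, in that order (R = Rz(yaw) Ry(pitch) Rx(roll)).
In Python, from plant import get_obs, capture, close_job, spot_in, silhouettes, mark_of, grip_depth gives the robot as it stands.
- The arm moves only by the tool servo_tool, never from a script. Its arguments are lists of equal length, an entry for each row: "slide": the shift along the tool's x, y, z normalised to -1 to 1, where 1 is 20 cm, a list of three; "rot": the turn, a rotation vector about the tool's x, y, z normalised to -1 to 1, where 1 is pi rad, a list of three; "claw": the finger opening in mm, from 0 to 91.8. A call has 1 to 5 rows; each row is the pose to reach, as a shift and turn from the pose commanded when the call began, along the tool's axes at that moment, turning the shorter way round; what a row does not reach only later rows make up. A row lasts 1/8 s, in which the tool goes at most 62.5 mm and 10.7 degrees, less where a joint would pass 70% of its speed; a pose out of reach is approached as far as the arm can. A call with a number of a shift or a turn outside -1 to 1 is refused whole. A call with a gripper value outside its range is refused whole. The fingers move at their own pace and stop on an object; the grip force is fixed at half the most. Time passes only in rows, so rows that repeat a pose let the fingers close. It gives the time, the measured TCP pose, the force and the opening at its end, in the units of the state.
- get_obs(): the state, without advancing time (a new reading comes with each control period).
- capture(name): name is "scene" or "side" or "wrist"; returns a dict with "frame" (384x512x3 uint8, red, green, blue), "depth" (384x512 float32, mm along the optical axis (not along the pixel's ray), 0 where there is no reading), "vertical_fov" (degrees; the focal length in pixels is half the picture's height over the tangent of half this angle, whatever the lens; pixels are square), "cx", "cy" (the principal point, pixels), "position" and "rotation" of the camera in the world. Camera axes: x right, y down, z forward; pixel columns grow to the right and rows downward; lengths in mm; the calibration is good to about 2 mm. A picture is of the moment at which its call begins.
- close_job(): hands the job in, once; it reports no verdict.
Trained networks look in the newest picture that a camera, given by its name, has taken for a name from the list of things; names that differ only in an ending like _2 or _b are one class to them, and where a whole thing is asked for, a point or a joint stands for the part that bears it (a point fixed in the world has none). Each returns a list of dicts, best first, with "confidence" (0 to 1); they miss things now and then, are a little off and sometimes report something else, mostly with a low value. They report only what shows in the picture. A call takes as long as a camera call.
- spot_in(query, camera): "box" ([left, top, right, bottom] in pixels, round what is visible of it).
- silhouettes(query, camera): "pixels" (384x512 bool, what is visible of it) and "box" ([left, top, right, bottom] in pixels, round what is visible of it).
- mark_of(query, camera): "xy" ([column, row] in pixels: a listed point, or the origin of a listed thing).
The state is a dict: "time": time; "joint_positions": joint angles; "dq": joint speeds; "tau": joint torques, N m; "tool_pos": TCP position; "tcp_rot": TCP orientation; "contact_force": force on the tool from outside, world axes, zero at the start; "moment": the same for the moment, N m; "grip_width": finger opening in mm.
Only numpy, scipy, OpenCV 4.12 (cv2) and the standard library are available. Lean on these libraries where they do the work, as an engineer would, in place of code of your own. Each camera call takes 0.05 s, during which the arm holds its last target. There are 200 camera calls.

## Working session

There is one attempt and no reset: what is moved stays moved. The work goes in short steps, Python scripts to look and compute and a tool call to move; the robot and the scene stay as the last step left them, time stands still between calls to the robot, and variables do not carry over. Pictures are saved under pics/ and viewed, about 8 in all and at most 12, crops included, and the job is handed in when it is done.

Besides the shell and the picture viewer there is one more tool, called after "Emit:" by a JSON object that holds its "op" and its "data". servo_tool: Moves the arm, as the interface text tells. Scaled input: -1 to 1 covers 20 cm each way for a shift and pi rad each way for a turn. Its arguments: {"type":"object","properties":{"slide":{"type":"array","items":{"type":"array","items":{"type":"number"}}},"rot":{"type":"array","items":{"type":"array","items":{"type":"number"}}},"claw":{"type":"array","items":{"type":"number"}}},"required":["slide","rot","claw"]}

```bash
mkdir -p pics; ls; cat > h.py <<'E'
import numpy as np, cv2
from scipy.spatial.transform import Rotation as Ro
from plant import *
np.set_printoptions(precision=1,suppress=True,linewidth=160)
def cap(n,save=None):
    c=capture(n)
    if save: cv2.imwrite('pics/'+save,c['frame'][:,:,::-1])
    return c
def world(c):
    f=192/np.tan(np.radians(c['vertical_fov'])/2); d=c['depth']
    v,u=np.mgrid[:384,:512]
    P=np.stack([(u-c['cx'])/f*d,(v-c['cy'])/f*d,d],-1)
    W=P@np.array(c['rotation']).T+np.array(c['position']); W[d==0]=np.nan
    return W
def proj(c,p):
    f=192/np.tan(np.radians(c['vertical_fov'])/2)
    q=(np.atleast_2d(p)-c['position'])@np.array(c['rotation'])
    return np.c_[c['cx']+f*q[:,0]/q[:,2],c['cy']+f*q[:,1]/q[:,2]]
E
python3 - <<'E'
from h import *
print(get_obs(),grip_depth)
for n in('scene','side'):
    c=cap(n,n+'0.png');W=world(c)
    print(n,c['position'],c['rotation'],c['vertical_fov'])
    for q in('machine','guard','tray','lamp','block','bar','bar_mid','bar_slim','tin','bottle','hammer'):
        s=silhouettes(q,n)
        if s:
            p=W[s[0]['pixels']];p=p[~np.isnan(p[:,0])]
            print(q,round(s[0]['confidence'],2),s[0]['box'],np.percentile(p,[2,50,98],axis=0).tolist() if len(p) else None)
a=cv2.imread('pics/scene0.png');b=cv2.imread('pics/side0.png')
cv2.imwrite('pics/both0.png',cv2.resize(np.vstack([a,b]),(400,600)) if 0 else np.hstack([cv2.resize(a,(400,300)),cv2.resize(b,(400,300))]))
E
```

```text
pics
{'time': 0.0, 'joint_positions': array([-1.4,  0.3,  1.5, -0. ,  1.3, -0.1]), 'dq': array([-0.,  0.,  0., -0., -0.,  0.]), 'tau': array([ -0. , -43.1, -24.4,   0.1,   0.1,  -0. ]), 'tool_pos': array([ 157. , -500.6,  226. ]), 'tcp_rot': array([-3.1, -0. ,  0.3]), 'contact_force': array([0.3, 0.3, 0.2]), 'moment': array([-0., -0.,  0.]), 'grip_width': 91.97002514304945} 18.8Traceback (most recent call last):
  File "<stdin>", line 4, in <module>
  File "h.py", line 13, in world
    W=P@np.array(c['rotation']).T+np.array(c['position']); W[d==0]=np.nan
      ~~~~~~~~~~~~~~~~~~~~~~~~~~~^~~~~~~~~~~~~~~~~~~~~~~~
ValueError: operands could not be broadcast together with shapes (384,512) (3,)
```

View pics/scene0.png

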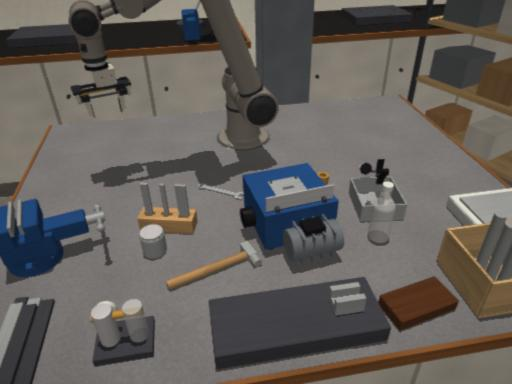

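The scene camera looks from behind: machine at (290,205), lamp and tray at (377,185), block with bars at (167,205). The rotation is a 3-vector (rpy), so I'll fix the helper.

```bash
sed -i "s/np.array(c\['rotation'\])/rot(c)/" h.py; cat >> h.py <<'E'
def rot(c):
    r=np.array(c['rotation'])
    return r if r.shape==(3,3) else Ro.from_euler('xyz',r).as_matrix()
E
python3 - <<'E'
from h import *
for n in('scene','side'):
    c=cap(n,n+'0.png');W=world(c)
    print(n,c['position'],c['rotation'],c['vertical_fov'])
    for q in('machine','guard','tray','lamp','block','bar','bar_mid','bar_slim','tin','bottle','hammer'):
        s=silhouettes(q,n)
        if s:
            p=W[s[0]['pixels']];p=p[~np.isnan(p[:,0])]
            print(q,round(s[0]['confidence'],2),s[0]['box'],np.percentile(p,[2,50,98],axis=0).round().tolist() if len(p) else None)
    for q in ('machine','window','guard','lamp','lamp_handles','lamp_lens','block','bar'):
        m=mark_of(q,n)
        if m: print(q,m[0])
E
```

```text
scene [1606.9 -206.9  845.6] [-2.2  0.   1.4] 49.1508156632139
machine 0.85 [237.4, 165.5, 338.3, 265.8] [[506.0, -78.0, 14.0], [709.0, 43.0, 121.0], [813.0, 161.0, 180.0]]
guard 0.85 [261.3, 184.6, 332.9, 212.8] [[688.0, -33.0, 140.0], [702.0, 58.0, 163.0], [720.0, 156.0, 185.0]]
tray 0.8 [352.7, 175.0, 407.6, 221.9] [[491.0, 279.0, 1.0], [554.0, 352.0, 30.0], [662.0, 429.0, 61.0]]
lamp 0.8 [359.7, 161.7, 392.4, 186.7] [[361.0, 331.0, -1.0], [493.0, 388.0, 87.0], [537.0, 453.0, 117.0]]
block 0.76 [137.2, 206.8, 198.6, 234.3] [[526.0, -399.0, 3.0], [576.0, -303.0, 43.0], [601.0, -233.0, 52.0]]
bar 0.57 [176.6, 185.5, 190.0, 218.0] [[563.0, -280.0, 52.0], [569.0, -265.0, 109.0], [576.0, -250.0, 159.0]]
bar_mid 0.72 [140.1, 184.8, 150.3, 214.8] [[531.0, -382.0, 50.0], [538.0, -370.0, 111.0], [544.0, -359.0, 160.0]]
bar_slim 0.68 [161.5, 183.9, 166.5, 216.3] [[325.0, -353.0, -1.0], [554.0, -318.0, 116.0], [559.0, -311.0, 160.0]]
tin 0.66 [138.8, 224.0, 167.7, 260.3] [[633.0, -390.0, 3.0], [680.0, -356.0, 59.0], [692.0, -325.0, 77.0]]
bottle 0.7 [364.3, 181.7, 395.8, 242.8] [[648.0, 273.
[... 1484 characters left out ...]
 155.1] [[627.0, -387.0, 10.0], [652.0, -337.0, 72.0], [682.0, -326.0, 80.0]]
bottle 0.68 [103.9, 215.7, 145.3, 269.0] [[690.0, 276.0, 10.0], [702.0, 307.0, 112.0], [731.0, 333.0, 191.0]]
hammer 0.76 [237.6, 133.3, 266.4, 166.2] [[743.0, -312.0, 14.0], [773.0, -218.0, 25.0], [808.0, -141.0, 29.0]]
machine {'xy': [226.3, 228.0], 'confidence': 0.56}
window {'xy': [218.8, 198.4], 'confidence': 0.58}
guard {'xy': [194.1, 185.5], 'confidence': 0.88}
lamp {'xy': [142.4, 331.4], 'confidence': 0.68}
lamp_handles {'xy': [144.8, 325.5], 'confidence': 0.9}
lamp_lens {'xy': [167.0, 322.6], 'confidence': 0.86}
block {'xy': [315.9, 176.4], 'confidence': 0.72}
bar {'xy': [305.7, 177.6], 'confidence': 0.57}
```

View pics/side0.png

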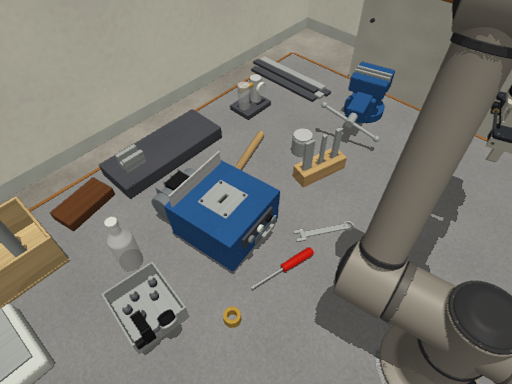

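Side view: machine at (215,205) with the guard along (168–221,155–207), lamp on the tray wall at (150,327), head on its world −y side, looking towards the robot. Now I'll fit the geometry.

```bash
cat > geo.py <<'E'
from h import *
def rect(p):
    r=cv2.minAreaRect(p[:,:2].astype(np.float32)); return r
for n in('scene','side'):
    c=cap(n);W=world(c)
    def pts(q,z0,z1,box=None):
        s=silhouettes(q,n)
        m=cv2.dilate(s[0]['pixels'].astype(np.uint8),np.ones((5,5)))>0
        p=W[m];p=p[~np.isnan(p[:,0])]
        return p[(p[:,2]>z0)&(p[:,2]<z1)]
    for q,z0,z1 in(('guard',150,182),('machine',137,144),('tray',56,63),('block',47,53),('bar',60,170),('lamp',70,130)):
        p=pts(q,z0,z1)
        if len(p)<5: print(n,q,'few');continue
        m=np.median(p,0); p=p[np.linalg.norm(p[:,:2]-m[:2],axis=1)<200]
        l=cv2.fitLine(p[:,:2].astype(np.float32),cv2.DIST_HUBER,0,.01,.01).ravel()
        print(n,q,len(p),'mean',p.mean(0),'line yaw %.3f'%np.arctan2(l[1],l[0]),'rect',rect(p))
    for q,z in(('window',140),('lamp_lens',95),('lamp_handles',102),('lamp',70),('guard',140),('bar',10),('block',0),('machine',0)):
        m=mark_of(q,n)
        if m:
            f=192/np.tan(np.radians(c['vertical_fov'])/2);u,v=m[0]['xy']
            d=rot(c)@[(u-c['cx'])/f,(v-c['cy'])/f,1];o=np.array(c['position'])
            print(q,m[0]['confidence'],o+d*(z-o[2])/d[2])
E
python3 geo.py; python3 -c "
from h import *;o=get_obs();print(*[(k,np.round(o[k],4).tolist()) for k in('tool_pos','tcp_rot','joint_positions')])"
```

```text
scene guard 667 mean [702.   59.7 165.7] line yaw -1.438 rect ((707.3292846679688, 62.93214797973633), (23.30745506286621, 201.2733612060547), 7.396945953369141)
scene machine 2265 mean [603.1  41.9 139.7] line yaw -0.855 rect ((611.3065185546875, 50.11988067626953), (226.46206665039062, 222.21363830566406), 7.536131858825684)
scene tray 189 mean [570.6 359.3  58.8] line yaw 0.477 rect ((605.897216796875, 353.66571044921875), (142.98269653320312, 240.49331665039062), 83.00241088867188)
scene block 498 mean [ 556.5 -318.4   49.6] line yaw 1.296 rect ((550.467529296875, -318.2291259765625), (170.65834045410156, 65.24749755859375), 74.3327865600586)
scene bar 325 mean [ 568.7 -265.   113.6] line yaw 1.313 rect ((565.7816162109375, -264.7193603515625), (33.672019958496094, 17.088563919067383), 72.89112854003906)
scene lamp 318 mean [496.7 374.3  92.7] line yaw -1.566 rect ((500.569580078125, 372.5201110839844), (101.0556640625, 62.65970230102539), 68.58439636230469)
window 0.72 [612.9  50.6 140. ]
lamp_lens 0.91 [487.6 351.5  95. ]
lamp_handles 0.82 [490.6 391.7 102. ]
lamp 0.67 [ 733.1 
[... 325 characters left out ...]
an [596.1  53.1 140.9] line yaw 1.058 rect ((610.4331665039062, 47.017601013183594), (221.42393493652344, 222.02764892578125), 7.5483808517456055)
side tray 374 mean [588.8 353.1  60. ] line yaw 0.562 rect ((565.94091796875, 355.7632141113281), (139.89230346679688, 178.8953399658203), 82.77090454101562)
('tool_pos', [157.0809, -500.9722, 226.7437]) ('tcp_rot', [3.1415, 0.0, 0.3038]) ('joint_positions', [-1.413, 0.342, 1.5241, -0.0, 1.2754, -0.146])Traceback (most recent call last):
  File "geo.py", line 12, in <module>
    p=pts(q,z0,z1)
  File "geo.py", line 8, in pts
    m=cv2.dilate(s[0]['pixels'].astype(np.uint8),np.ones((5,5)))>0
                 ~^^^
IndexError: list index out of range
```

Emit:
{"op": "servo_tool", "data": {"slide": [[0.995,-0.53,-0.317],[0.995,-0.53,-0.317],[0.995,-0.53,-0.317],[0.995,-0.53,-0.317],[0.995,-0.53,-0.317]], "rot": [[0,0,-0.27],[0,0,-0.27],[0,0,-0.27],[0,0,-0.27],[0,0,-0.27]], "claw": [91.8,91.8,91.8,91.8,91.8]}}

```text
time: 3.68
tool_pos: [317.4, -338.4, 291.5]
tcp_rot: [3.139, 0.001, 1.161]
contact_force: [-0.6, -1.1, -1.1]
grip_width: 91.7
```

Emit:
{"op": "servo_tool", "data": {"slide": [[0.977,0.167,0],[0.977,0.167,0],[0.977,0.167,0],[0.977,0.167,0]], "rot": [[0,0,-0.094],[0,0,-0.094],[0,0,-0.094],[0,0,-0.094]], "claw": [91.8,91.8,91.8,91.8]}}

```text
time: 4.18
tool_pos: [426.5, -172.4, 290.2]
tcp_rot: [3.141, -0.0, 1.452]
contact_force: [0.3, -1.1, 0.1]
grip_width: 91.8
```

Emit:
{"op": "servo_tool", "data": {"slide": [[1,0,0],[1,0,0],[1,0,0],[1,0,0]], "rot": [[0,0,0],[0,0,0],[0,0,0],[0,0,0]], "claw": [91.8,91.8,91.8,91.8]}}

```text
time: 4.68
tool_pos: [449.7, 25.2, 290.2]
tcp_rot: [3.141, -0.0, 1.451]
contact_force: [0.1, -0.6, -0.2]
grip_width: 92.0
```

Emit:
{"op": "servo_tool", "data": {"slide": [[1,0,0],[1,0,0],[1,0,0],[1,0,0]], "rot": [[0,0,0],[0,0,0],[0,0,0],[0,0,0]], "claw": [91.8,91.8,91.8,91.8]}}

```text
time: 5.18
tool_pos: [475.0, 223.1, 289.6]
tcp_rot: [-3.141, 0.0, 1.45]
contact_force: [0.0, -0.4, -0.5]
grip_width: 91.7
```

Emit:
{"op": "servo_tool", "data": {"slide": [[0.744,0,0.1],[0.744,0,0.1],[0.744,0,0.1],[0.744,0,0.1]], "rot": [[0,0,0],[0,0,0],[0,0,0],[0,0,0]], "claw": [91.8,91.8,91.8,91.8]}}

```text
time: 5.68
tool_pos: [493.6, 368.5, 268.9]
tcp_rot: [-3.141, 0.002, 1.448]
contact_force: [-0.1, -0.8, -0.6]
grip_width: 91.7
```

```bash
python3 - <<'E'
from h import *
c=cap('wrist','w1.png');W=world(c)
o=get_obs();print(o['tool_pos'],o['tcp_rot'],o['time']);print(c['position'],c['rotation'],c['vertical_fov'])
f=192/np.tan(np.radians(c['vertical_fov'])/2);O=np.array(c['position'])
for q,z in(('lamp_handles',102),('lamp_lens',91),('lamp',70),('tray',0)):
    m=mark_of(q,'wrist')
    if m:
        u,v=m[0]['xy'];d=rot(c)@[(u-c['cx'])/f,(v-c['cy'])/f,1];print(q,m[0],O+d*(z-O[2])/d[2])
s=silhouettes('lamp','wrist')
if s:
    p=W[s[0]['pixels']];p=p[(p[:,2]>66)&(p[:,2]<130)]
    print(s[0]['confidence'],s[0]['box'])
    for a in range(70,122,6):
        k=p[(p[:,2]>a)&(p[:,2]<=a+6)]
        if len(k):print(a,len(k),np.percentile(k,[2,50,98],axis=0).tolist())
r=W.reshape(-1,3);k=r[(r[:,2]>57)&(r[:,2]<63)&(r[:,0]<680)&(r[:,1]>250)&(r[:,1]<450)]
print(len(k),cv2.minAreaRect(k[:,:2].astype(np.float32)))
# front wall
k=k[(k[:,0]<515)];l=cv2.fitLine(k[:,:2].astype(np.float32),cv2.DIST_HUBER,0,.01,.01).ravel();print(l,np.arctan2(l[1],l[0]),k.min(0),k.max(0))
E
```

```text
[493.6 367.6 269.5] [-3.1  0.   1.4] 5.725
[501.1 434.9 426.3] [ 2.9  0.  -0.1] 64.61756736910692
lamp_handles {'xy': [265.5, 146.5], 'confidence': 0.61} [499.4 399.2 102. ]
lamp_lens {'xy': [248.9, 190.4], 'confidence': 0.58} [474.6 350.8  91. ]
lamp {'xy': [263.6, 146.2], 'confidence': 0.82} [497.1 396.3  70. ]
tray {'xy': [323.7, 162.6], 'confidence': 0.97} [578.  355.4   0. ]
0.74 [236.2, 119.1, 300.6, 210.8]
70 241 [[492.6095056883119, 384.4622566978239, 71.05036305419632], [499.2364676921483, 396.1685715887079, 74.1257751451547], [517.2199071695986, 407.8512089223839, 75.78013204146978]]
76 592 [[480.4104988839346, 372.54128744093305, 76.17186604793987], [490.04629476721914, 398.6454887321328, 80.08096115398564], [519.7227479030362, 429.2148021456418, 81.9151340930762]]
82 249 [[477.0021309851718, 342.8655827896416, 82.04758028072185], [488.77700399531, 395.40495557984923, 82.91013809898891], [522.5170523052567, 427.1356187855681, 87.60961397918025]]
88 261 [[467.01278784609593, 332.7872070934857, 88.27318762981808], [495.3611447041465, 361.1370334691843, 91.36216171337554], [5
[... 482 characters left out ...]
06.06657660405357], [480.03045423680885, 357.43998132219247, 107.8530456558457], [534.5851793176275, 403.5828952351756, 109.87493239004213]]
112 7 [[477.8806110757049, 394.1074960680848, 115.19695638885976], [480.40957299332075, 406.4571775890785, 117.8162194857606], [483.72828938928376, 410.7524508474704, 117.97741595716708]]
118 109 [[477.518866306304, 388.65130553491866, 118.25986865564859], [480.55584923899187, 399.7826868350861, 119.51184137490782], [483.5654605282522, 410.5592757012448, 121.12167619467793]]
1457 ((569.6524658203125, 357.0951843261719), (139.86459350585938, 164.4192352294922), 83.02984619140625)
[  0.1   1.  496.8 379.5] 1.4781972 [484.4 294.1  57.2] [514.9 435.9  62.9]
```

View pics/w1.png

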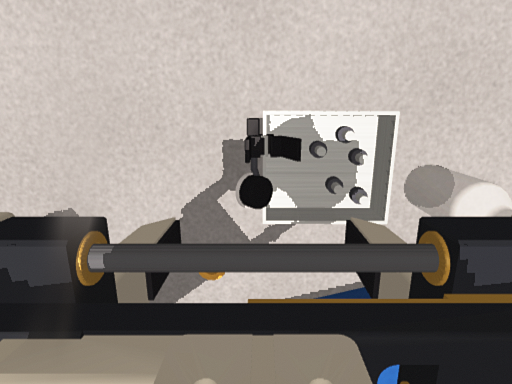

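Emit:
{"op": "servo_tool", "data": {"slide": [[0.15,0.051,0.3],[0.15,0.051,0.5],[0.15,0.051,0.8],[0.15,0.051,0.932],[0.15,0.051,0.932]], "rot": [[0,0,0],[0,0,0],[0,0,0],[0,0,0],[0,0,0]], "claw": [91.8,91.8,91.8,91.8,91.8]}}

```text
time: 6.6
tool_pos: [505.7, 396.3, 81.8]
tcp_rot: [-3.138, 0.003, 1.447]
contact_force: [0.3, 0.3, 0.5]
grip_width: 92.0
```

```bash
python3 - <<'E'
from h import *
o=get_obs();print(o['tool_pos'],np.round(o['tcp_rot'],3),o['contact_force'])
c=cap('side');cv2.imwrite('pics/s1.png',cv2.resize(c['frame'][260:384,80:260,::-1],None,fx=4,fy=4,interpolation=2))
E
```

```text
[505.7 396.3  81.8] [-3.1  0.   1.4] [0.3 0.3 0.5]
```

View pics/s1.png

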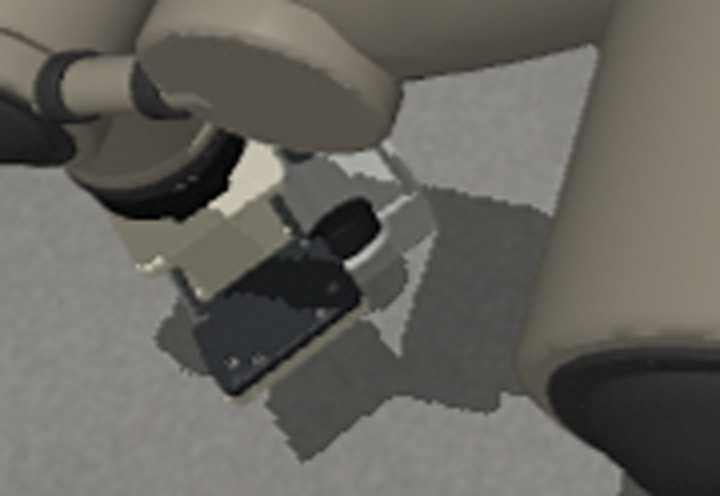

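Emit:
{"op": "servo_tool", "data": {"slide": [[0,0.002,0],[0,0.002,0],[0,0.002,0],[0,0.002,0]], "rot": [[0,0,0],[0,0,0],[0,0,0],[0,0,0]], "claw": [62,62,62,62]}}

```text
time: 7.15
tool_pos: [507.1, 397.8, 84.1]
tcp_rot: [3.141, -0.0, 1.447]
contact_force: [-0.3, 0.2, -0.1]
grip_width: 62.3
```

Emit:
{"op": "servo_tool", "data": {"slide": [[0,-0.009,0],[0,-0.019,0],[0,-0.029,0],[0,-0.039,0],[0,-0.049,0]], "rot": [[0,0,0],[0,0,0],[0,0,0],[0,0,0],[0,0,0]], "claw": [58,54,50,46,42]}}

```text
time: 7.78
tool_pos: [496.6, 398.9, 83.3]
tcp_rot: [-3.14, 0.001, 1.447]
contact_force: [0.0, -0.0, -0.8]
grip_width: 42.7
```

Emit:
{"op": "servo_tool", "data": {"slide": [[0,-0.002,0],[0,-0.002,0],[0,-0.002,0]], "rot": [[0,0,0],[0,0,0],[0,0,0]], "claw": [36,34,34]}}

```text
time: 8.15
tool_pos: [496.6, 398.9, 83.4]
tcp_rot: [-3.141, 0.0, 1.447]
contact_force: [-0.1, -0.1, -1.3]
grip_width: 40.7
```

Emit:
{"op": "servo_tool", "data": {"slide": [[0,-0.02,0],[0,-0.02,-0.05],[0,-0.02,-0.2],[0,-0.02,-0.5],[0,-0.02,-0.8]], "rot": [[0,0,0],[0,0,0],[0,0,0],[0,0,0],[0,0,0]], "claw": [34,34,34,34,34]}}

```text
time: 8.78
tool_pos: [492.0, 399.4, 245.5]
tcp_rot: [-3.14, 0.001, 1.447]
contact_force: [1.5, 0.7, -1.7]
grip_width: 39.4
```

```bash
python3 - <<'E'
from h import *
o=get_obs();print(o['tool_pos'],np.round(o['tcp_rot'],3),o['contact_force'],o['grip_width'])
for n in('scene','side'):
    c=cap(n);W=world(c)
    k=W.reshape(-1,3)
    # guard pts
    s=silhouettes('guard',n)
    if s:
        p=W[s[0]['pixels']];p=p[(p[:,2]>148)&(p[:,2]<182)]
        print(n,'guard',len(p),cv2.minAreaRect(p[:,:2].astype(np.float32)),'mean',p.mean(0),'ztop',np.nanpercentile(W[s[0]['pixels']][:,2],98))
    s=silhouettes('lamp',n)
    if s:
        p=W[s[0]['pixels']];print(n,'lamp',s[0]['confidence'],np.nanpercentile(p,[2,50,98],axis=0).tolist())
    cv2.imwrite(f'pics/{n}2.png',c['frame'][:,:,::-1])
c=cap('wrist','w2.png')
E
```

```text
[492.  399.4 245.5] [-3.1  0.   1.4] [ 1.5  0.7 -1.7] 39.408593010523795
scene guard 0 ((0.0, 0.0), (0.0, 0.0), 0.0) mean [nan nan nan] ztop 267.97351281981213
scene lamp 0.73 [[43.403041745344915, 331.10525575983513, -1.7638275434811566], [486.08813872801284, 386.91618439752625, 234.9925318385126], [515.0902027078041, 607.0535572201129, 269.5114628336184]]
side lamp 0.6 [[458.2369204712466, 330.3921899075966, 242.26453284946504], [470.02430943432506, 345.21689018926196, 255.6520819548757], [492.7282243308239, 358.1762764173521, 263.80173158488816]]<stdin>:10: RuntimeWarning: Mean of empty slice.
  ret = um.true_divide(
```

View pics/scene2.png

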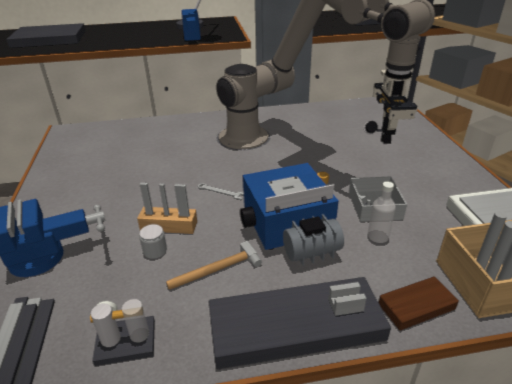

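The lamp is held clear of the tray at (385,115) in the view. Next I'll carry it over the guard.

Emit:
{"op": "servo_tool", "data": {"slide": [[0,0,-0.15],[-0.66,0.578,-0.15],[-0.66,0.578,-0.15],[-0.66,0.578,-0.15],[-0.66,0.578,-0.15]], "rot": [[0,0,0],[0,0,-0.0815],[0,0,-0.0815],[0,0,-0.0815],[0,0,-0.0815]], "claw": [34,34,34,34,34]}}

```text
time: 9.75
tool_pos: [592.8, 250.3, 271.2]
tcp_rot: [-3.138, 0.002, 1.698]
contact_force: [-0.4, 1.1, -1.4]
grip_width: 39.9
```

Emit:
{"op": "servo_tool", "data": {"slide": [[-0.783,0.393,0],[-0.783,0.393,0],[-0.783,0.393,0],[-0.783,0.393,0],[-0.783,0.393,0]], "rot": [[0,0,0],[0,0,0],[0,0,0],[0,0,0],[0,0,0]], "claw": [34,34,34,34,34]}}

```text
time: 10.38
tool_pos: [689.3, 110.5, 272.2]
tcp_rot: [-3.139, -0.001, 1.704]
contact_force: [0.5, -0.1, -2.2]
grip_width: 39.6
```

```bash
python3 - <<'E'
from h import *
o=get_obs();print(o['time'],o['tool_pos'],np.round(o['tcp_rot'],3),o['contact_force'],o['grip_width'])
u=np.array([.9913,.132]);v=np.array([-.132,.9913])
for n in('scene','side','wrist'):
    c=cap(n,n+'3.png');W=world(c).reshape(-1,3)
    d=W[:,:2]-[700,60.8]; s=d@u;t=d@v
    m=(abs(t)<110)&(abs(s)<14)&(W[:,2]>146)&(W[:,2]<182)
    print(n,'guard band',m.sum(),'s',np.percentile(s[m],[5,25,50,75,95]) if m.any() else '', 't',np.percentile(t[m],[0.5,99.5]) if m.any() else '')
    for a in (-80,-40,0,40,80):
        k=m&(abs(t-a)<20)
        if k.sum()>5: print(a,k.sum(),np.median(s[k]))
    m=(abs(t)<110)&(abs(s)<10)&(W[:,2]>176)&(W[:,2]<195); print('ztop',np.percentile(W[m,2],[50,95]) if m.any() else '')
    L=mark_of('lamp_pads',n);L and print('pads',L[0])
a=cv2.imread('pics/side3.png');cv2.imwrite('pics/s3.png',cv2.resize(a[60:260,120:320],None,fx=3,fy=3))
E
```

```text
10.375 [689.3 110.5 272.2] [-3.1 -0.   1.7] [ 0.5 -0.1 -2.2] 39.62605241685127
scene guard band 722 s [-1.3  0.5  1.7  3.   5. ] t [-99.  100.1]
-80 164 1.983341247556013
-40 140 1.4980535893471185
0 141 1.7962670683937014
40 137 1.034925566054894
80 136 1.999218181938562
ztop [181.8 186.2]
pads {'xy': [317.2, 176.4], 'confidence': 0.97}
side guard band 456 s [-3.5 -2.7 -2.1 -1.4 -0.2] t [-70.9  98.3]
-80 25 -1.815513296042199
-40 97 -1.8276174953808937
0 105 -2.1671502508005287
40 107 -2.161323126704818
80 122 -2.1507284038878547
ztop [183.8 187.6]
wrist guard band 267 s [-3.7  3.   7.7 10.9 13.3] t [-70.  100.3]
-80 47 11.840165999432573
-40 13 -3.9684154317558824
80 194 6.818623608571067
ztop [184.5 185.6]
pads {'xy': [261.8, 213.3], 'confidence': 0.66}
```

View pics/s3.png

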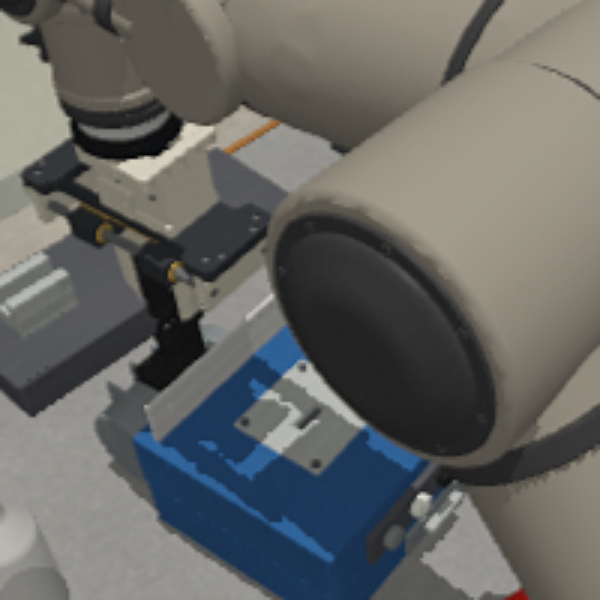

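Emit:
{"op": "servo_tool", "data": {"slide": [[0,-0.004,0.1],[0,-0.004,0.16],[0,-0.004,0.22],[0,-0.004,0.28],[0,-0.004,0.32]], "rot": [[0,0,0],[0,0,0],[0,0,0],[0,0,0],[0,0,0]], "claw": [34,34,34,34,34]}}

```text
time: 11.3
tool_pos: [689.1, 109.3, 208.8]
tcp_rot: [-3.141, 0.0, 1.703]
contact_force: [-0.0, 0.2, -1.1]
grip_width: 39.7
```

```bash
python3 - <<'E'
from h import *
o=get_obs();print(o['time'],o['tool_pos'],np.round(o['tcp_rot'],3).tolist(),o['contact_force'],o['grip_width'])
c=cap('scene');cv2.imwrite('pics/s4.png',cv2.resize(c['frame'][100:240,240:380,::-1],None,fx=4,fy=4,interpolation=2))
E
```

```text
11.3 [689.1 109.3 208.8] [-3.141, 0.0, 1.703] [-0.   0.2 -1.1] 39.65635250343
```

View pics/s4.png

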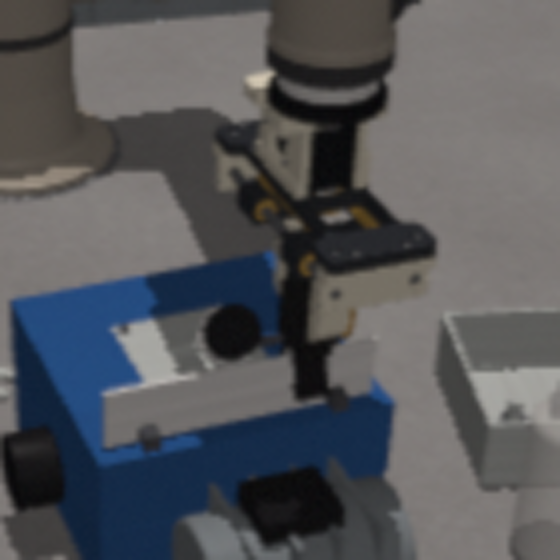

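The moving jaw is behind the guard, with the head (232,330) in front facing the window side. Now I'll seat it and release in reverse.

Emit:
{"op": "servo_tool", "data": {"slide": [[0,0.01,0],[0,0.02,0],[0,0.022,0],[0,0.022,0]], "rot": [[0,0,0],[0,0,0],[0,0,0],[0,0,0]], "claw": [34,34,34,34]}}

```text
time: 11.85
tool_pos: [693.2, 109.8, 210.1]
tcp_rot: [-3.141, 0.0, 1.703]
contact_force: [-5.1, -0.4, 1.8]
grip_width: 39.5
```

Emit:
{"op": "servo_tool", "data": {"slide": [[0,0.01,0],[0,0.02,0],[0,0.03,0],[0,0.04,0],[0,0.05,0]], "rot": [[0,0,0],[0,0,0],[0,0,0],[0,0,0],[0,0,0]], "claw": [44,48,52,56,60]}}

```text
time: 12.48
tool_pos: [703.9, 111.2, 210.1]
tcp_rot: [3.141, 0.0, 1.703]
contact_force: [-2.7, 0.4, 2.3]
grip_width: 59.3
```

Emit:
{"op": "servo_tool", "data": {"slide": [[0,0,0],[0,0,0],[0,0,0],[0,0,-0.1],[0,0,-0.4]], "rot": [[0,0,0],[0,0,0],[0,0,0],[0,0,0],[0,0,0]], "claw": [75,91.8,91.8,91.8,91.8]}}

```text
time: 13.1
tool_pos: [702.3, 111.1, 286.4]
tcp_rot: [-3.133, -0.001, 1.703]
contact_force: [0.9, 0.6, 0.5]
grip_width: 91.7
```

```bash
python3 - <<'E'
from h import *
o=get_obs();print(o['time'],o['tool_pos'],np.round(o['tcp_rot'],3).tolist(),o['contact_force'],o['grip_width'])
c=cap('scene');cv2.imwrite('pics/s5.png',cv2.resize(c['frame'][100:240,240:380,::-1],None,fx=4,fy=4,interpolation=2))
u=np.array([.9913,.132]);v=np.array([-.132,.9913])
W=world(c);s=silhouettes('lamp','scene')[0];p=W[s['pixels']];d=p[:,:2]-[700,60.8];q=np.c_[d@u,d@v,p[:,2]]
q=q[(abs(q[:,0])<80)&(abs(q[:,1])<130)&(q[:,2]>150)];print(np.percentile(q,[2,50,98],axis=0))
# bar, from side and scene
for n in('scene','side'):
    c=cap(n);W=world(c).reshape(-1,3)
    m=(W[:,2]>70)&(W[:,2]<155)&(np.linalg.norm(W[:,:2]-[565,-265],axis=1)<30)
    k=W[m];print(n,m.sum(),k.mean(0) if m.any() else'',cv2.minAreaRect(k[:,:2].astype(np.float32)) if m.any() else'')
    m=(W[:,2]>155)&(W[:,2]<165)&(np.linalg.norm(W[:,:2]-[565,-265],axis=1)<30);k=W[m];print('top',m.sum(),k.mean(0) if m.any() else'')
    m=(W[:,2]>47)&(W[:,2]<53)&(np.linalg.norm(W[:,:2]-[550,-318],axis=1)<100);k=W[m];print('block',m.sum(),cv2.minAreaRect(k[:,:2].astype(np.float32)) if m.any() else'')
E
```

```text
13.1 [702.3 111.1 286.4] [-3.133, -0.001, 1.703] [0.9 0.6 0.5] 91.71637252293397
[[-20.5 -20.7 158.1]
 [ -3.7  37.9 203.2]
 [ 36.7  72.1 232.3]]
scene 261 [ 569.3 -264.9  114. ] ((569.8703002929688, -265.22650146484375), (32.98495101928711, 14.251173973083496), 88.39698028564453)
top 33 [ 566.7 -265.8  158.7]
block 488 ((550.6795043945312, -318.3172302246094), (172.11256408691406, 65.75035858154297), 73.84874725341797)
side 0  
top 0 
block 135 ((526.5054321289062, -350.61859130859375), (101.62696838378906, 36.842857360839844), 75.80323028564453)
```

View pics/s5.png

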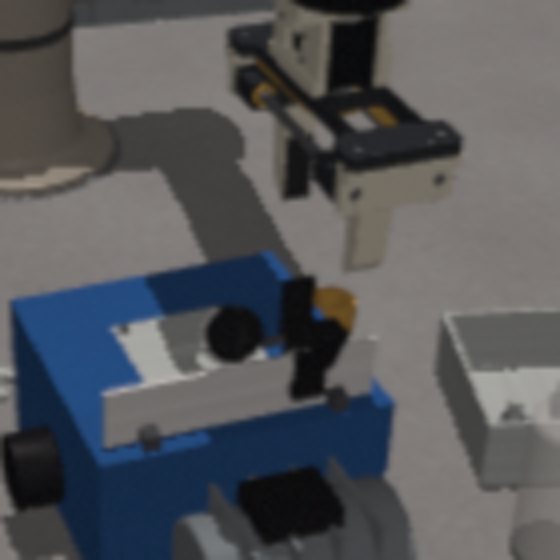

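Lamp is clipped upright on the guard, head at (234,330) in front. Now to the block.

Emit:
{"op": "servo_tool", "data": {"slide": [[-0.888,-0.463,0],[-0.888,-0.463,0],[-0.888,-0.463,0],[-0.888,-0.463,0]], "rot": [[0,0,0.1286],[0,0,0.1286],[0,0,0.1286],[0,0,0.1286]], "claw": [91.8,91.8,91.8,91.8]}}

```text
time: 13.8
tool_pos: [633.5, -80.7, 288.5]
tcp_rot: [-3.139, 0.001, 1.295]
contact_force: [-0.4, -0.4, 0.3]
grip_width: 92.2
```

Emit:
{"op": "servo_tool", "data": {"slide": [[-0.998,-0.076,0],[-0.998,-0.076,0],[-0.998,-0.076,0],[-0.998,-0.076,0.1],[-0.998,-0.076,0.2]], "rot": [[0,0,0],[0,0,0],[0,0,0],[0,0,0],[0,0,0]], "claw": [60,60,60,60,60]}}

```text
time: 14.42
tool_pos: [566.6, -266.2, 248.0]
tcp_rot: [-3.14, -0.001, 1.298]
contact_force: [0.3, 0.6, -0.2]
grip_width: 59.9
```

```bash
python3 - <<'E'
from h import *
o=get_obs();print(o['time'],o['tool_pos'],np.round(o['tcp_rot'],3).tolist(),o['contact_force'],o['grip_width'])
u=np.array([.9633,-.2686]);v=np.array([.2686,.9633])
for n in('scene','side','wrist'):
    c=cap(n,n+'6.png');W=world(c)
    s=silhouettes('bar',n)
    for r in s[:2]:
        p=W[r['pixels']];p=p[(p[:,2]>60)&(p[:,2]<170)]
        if len(p)<5: continue
        d=p[:,:2]-[565.7,-265.2];q=np.c_[d@u,d@v,p[:,2]]
        print(n,r['confidence'],r['box'],len(p));print(np.percentile(q,[2,50,98],axis=0))
        t=q[q[:,2]>155]
        if len(t)>5: print('top',len(t),t.min(0),t.max(0),t.mean(0))
    m=mark_of('bar',n);m and print(m[0])
E
```

```text
14.425 [ 566.6 -266.2  248. ] [-3.14, -0.001, 1.298] [ 0.3  0.6 -0.2] 59.89741616037314
scene 0.78 [175.9, 185.5, 190.1, 218.6] 280
[[ -0.8 -14.1  63. ]
 [  3.7   0.6 112.8]
 [  7.9  15.8 158.5]]
top 15 [ -0.2 -11.2 155.2] [  5.6   9.6 161.1] [  3.2  -0.7 158. ]
{'xy': [185.3, 223.0], 'confidence': 0.82}
side 0.6 [301.5, 142.6, 317.9, 171.7] 232
[[ -6.1 -16.7  62.6]
 [ -3.8   0.7 111.8]
 [  3.2  14.1 162.2]]
top 27 [ -4.8 -15.7 155.3] [  3.2  14.  164.4] [ -3.   -1.  159.8]
{'xy': [306.9, 177.5], 'confidence': 0.72}
wrist 0.82 [250.2, 158.1, 266.0, 214.5] 607
[[ -7.1 -15.9  69.5]
 [ -2.4   5.7 159. ]
 [  2.4  14.5 160.7]]
top 434 [ -7.1 -16.9 155.1] [  2.4  14.5 161.1] [ -2.4  -0.6 159.4]
{'xy': [260.3, 169.5], 'confidence': 0.81}
```

Emit:
{"op": "servo_tool", "data": {"slide": [[0.002,-0.008,0.25],[0.002,-0.008,0.45],[0.002,-0.008,0.625],[0.002,-0.008,0.625]], "rot": [[0,0,0],[0,0,0],[0,0,0],[0,0,0]], "claw": [60,60,60,60]}}

```text
time: 15.38
tool_pos: [564.3, -263.5, 122.5]
tcp_rot: [-3.136, -0.001, 1.3]
contact_force: [-1.2, -0.5, 0.2]
grip_width: 59.9
```

Emit:
{"op": "servo_tool", "data": {"slide": [[0,0,0],[0,0,0],[0,0,0],[0,0,0],[0,0,0]], "rot": [[0,0,0],[0,0,0],[0,0,0],[0,0,0],[0,0,0]], "claw": [30,16,12,8,5]}}

```text
time: 16.0
tool_pos: [565.6, -264.5, 124.9]
tcp_rot: [3.141, 0.0, 1.299]
contact_force: [0.3, -0.4, 0.2]
grip_width: 14.8
```

Emit:
{"op": "servo_tool", "data": {"slide": [[0,0,0],[0,0,0],[0,0,0]], "rot": [[0,0,0],[0,0,0],[0,0,0]], "claw": [2,2,2]}}

```text
time: 16.38
tool_pos: [565.4, -264.4, 124.8]
tcp_rot: [-3.141, 0.0, 1.299]
contact_force: [-1.4, -0.1, 2.4]
grip_width: 9.7
```

Emit:
{"op": "servo_tool", "data": {"slide": [[0,0,-0.1],[0,0,-0.25],[0,0,-0.5],[0,0,-0.75],[0,0,-0.9]], "rot": [[0,0,0],[0,0,0],[0,0,0],[0,0,0],[0,0,0]], "claw": [2,2,2,2,2]}}

```text
time: 17.0
tool_pos: [566.1, -264.6, 306.9]
tcp_rot: [3.139, 0.001, 1.299]
contact_force: [0.7, 0.1, -3.6]
grip_width: 9.7
```

Emit:
{"op": "servo_tool", "data": {"slide": [[0.784,-0.102,0],[0.784,-0.102,0],[0.784,-0.102,0],[0.784,-0.102,0],[0.784,-0.102,0]], "rot": [[0,0,-0.1286],[0,0,-0.1286],[0,0,-0.1286],[0,0,-0.1286],[0,0,-0.1286]], "claw": [2,2,2,2,2]}}

```text
time: 17.62
tool_pos: [587.9, -108.3, 304.0]
tcp_rot: [-3.141, 0.0, 1.703]
contact_force: [-0.2, 0.0, -3.5]
grip_width: 9.7
```

Emit:
{"op": "servo_tool", "data": {"slide": [[0.761,0.215,0],[0.761,0.215,0],[0.761,0.215,0.05],[0.761,0.215,0.08],[0.761,0.215,0.08]], "rot": [[0,0,0],[0,0,0],[0,0,0],[0,0,0],[0,0,0]], "claw": [2,2,2,2,2]}}

```text
time: 18.25
tool_pos: [610.3, 47.0, 287.8]
tcp_rot: [-3.14, 0.0, 1.702]
contact_force: [0.8, -0.2, -3.4]
grip_width: 9.7
```

```bash
python3 - <<'E'
from h import *
o=get_obs();print(o['time'],o['tool_pos'],np.round(o['tcp_rot'],3).tolist(),o['contact_force'],o['grip_width'])
u=np.array([.9913,.132]);v=np.array([-.132,.9913]);w0=np.array([610.9,48.7])
for n in('scene','side','wrist'):
    c=cap(n,n+'7.png');W=world(c);F=W.reshape(-1,3)
    d=F[:,:2]-w0;Q=np.c_[d@u,d@v,F[:,2]].reshape(384,512,3)
    f=192/np.tan(np.radians(c['vertical_fov'])/2);O=np.array(c['position'])
    s=silhouettes('bar',n)
    for r in s[:1]:
        q=Q[r['pixels']];q=q[(q[:,2]>170)&(q[:,2]<290)&(abs(q[:,0])<40)]
        if len(q)>5: print(n,r['confidence'],r['box'],len(q));print(np.percentile(q,[1,50,99],axis=0))
    m=mark_of('window',n)
    if m:
        a,b=m[0]['xy'];d=rot(c)@[(a-c['cx'])/f,(b-c['cy'])/f,1];P=O+d*(140-O[2])/d[2];print(n,'win',m[0],P,(P[:2]-w0)@u,(P[:2]-w0)@v)
    # slot: points within plate region below top
    m=(abs(Q[:,:,0])<12)&(abs(Q[:,:,1])<25)&(Q[:,:,2]<136)&(Q[:,:,2]>80)
    if m.sum()>3: print(n,'hole px',m.sum(),Q[m].min(0),Q[m].max(0))
a=cv2.imread('pics/scene7.png')[120:220,240:340];b=cv2.imread('pics/side7.png')[120:220,180:280]
cv2.imwrite('pics/v7.png',np.hstack([cv2.resize(x,(400,400),interpolation=2) for x in(a,b)]))
E
```

```text
18.25 [610.3  47.  287.8] [-3.14, 0.0, 1.702] [ 0.8 -0.2 -3.4] 9.657924432332036
scene 0.63 [279.9, 132.6, 291.3, 182.3] 394
[[ -4.  -24.  175.6]
 [  4.7  -8.7 232.7]
 [  8.9   9.4 287.1]]
scene win {'xy': [286.9, 186.5], 'confidence': 0.8} [608.2  48.4 140. ] -2.7485011226042655 0.029518435561714212
scene hole px 12 [ -7.4 -11.3 129.5] [ -5.    8.7 135.1]
side 0.72 [212.2, 149.8, 230.5, 193.5] 317
[[ -6.  -24.  176.7]
 [ -3.9  -2.5 233.4]
 [  5.    9.2 285.8]]
side win {'xy': [218.3, 199.0], 'confidence': 0.92} [616.   56.8 140. ] 6.143582985402906 7.313059999826164
side hole px 21 [ -2.6 -23.3 109.8] [ 11.9   8.6 135.7]
wrist 0.64 [252.3, 178.9, 273.5, 297.8] 521
[[ -6.1   7.5 179.6]
 [ -1.6  10.4 254.1]
 [  3.6  12.  289.3]]
wrist win {'xy': [260.6, 177.0], 'confidence': 0.74} [607.6  49.5 140. ] -3.1658990958067443 1.2220242767779297
wrist hole px 212 [ -8.6 -15.3 109.9] [  3.9  12.4 113.5]
```

View pics/v7.png

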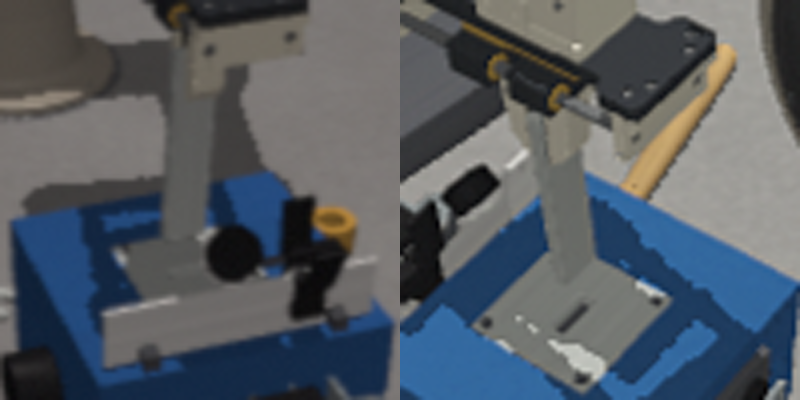

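Bar held above the plate; the slot shows at (573,318) in the right crop. I'll check the bar's lean and the slot's centre more carefully.

```bash
cat > fit.py <<'E'
from h import *
u=np.array([.9913,.132]);v=np.array([-.132,.9913]);w0=np.array([610.9,48.7])
o=get_obs();t=o['tool_pos'][:2]-w0;print(o['time'],o['tool_pos'],'tcp u,v',t@u,t@v,np.round(o['tcp_rot'],4).tolist(),o['contact_force'],o['moment'])
for n in('side','wrist','scene'):
    c=cap(n);W=world(c);F=W.reshape(-1,3);R=rot(c)
    d=F[:,:2]-w0;Q=np.c_[d@u,d@v,F[:,2]].reshape(384,512,3)
    f=192/np.tan(np.radians(c['vertical_fov'])/2);O=np.array(c['position'])
    # plate level, slot by rays at z=139
    V,U=np.mgrid[:384,:512];D=np.stack([(U-c['cx'])/f,(V-c['cy'])/f,np.ones_like(U)],-1)@R.T
    P=O+D*((139-O[2])/D[...,2])[...,None];p=P[...,:2]-w0;pu=p@u;pv=p@v
    reg=(abs(pu)<14)&(abs(pv)<26)
    print(n,'plate z',np.nanmedian(Q[...,2][(abs(pu)<35)&(abs(pv)<35)&(abs(Q[...,2]-140)<6)]))
    h=reg&(Q[...,2]<136)
    if h.sum()>5:
        print(' slot px',h.sum(),'u',np.percentile(pu[h],[2,98]),'v',np.percentile(pv[h],[2,98]),'mid',pu[h].mean(),pv[h].mean(),cv2.minAreaRect(np.c_[pu[h],pv[h]].astype(np.float32)))
    s=silhouettes('bar',n)
    if s:
        q=Q[s[0]['pixels']];q=q[(q[:,2]>170)&(q[:,2]<290)&(abs(q[:,0])<30)&(abs(q[:,1])<40)]
        for a in range(172,270,12):
            k=q[(q[:,2]>a)&(q[:,2]<=a+12)]
            if len(k)>4: print('  z',a+6,len(k),'u',np.percentile(k[:,0],[5,50,95]),'v',np.percentile(k[:,1],[3,50,97]))
E
python3 fit.py
```

```text
18.7 [610.5  48.2 288.9] tcp u,v -0.44352426333702055 -0.44508039139930805 [3.1412, 0.0002, 1.7028] [ 0.2  0.8 -2.9] [ 0.  -0.1  0. ]
side plate z 140.85686997584952
 slot px 37 u [-5.7  3.7] v [-16.1  13.9] mid -1.430091325896069 -0.9064982082398 ((-1.3410515785217285, -1.1451759338378906), (10.864348411560059, 32.279296875), 4.507223606109619)
  z 178 11 u [-4.8 -3.8 -2.5] v [-17.6  -8.9   3.4]
  z 190 29 u [-5.1 -3.7  0.2] v [-22.7  -3.1   7.1]
  z 202 32 u [-5.  -3.9 -0.5] v [-21.   -3.8   7.7]
  z 214 33 u [-5.3 -3.7  0.4] v [-20.9  -4.9   7.5]
  z 226 34 u [-5.2 -3.9 -0.2] v [-21.6  -4.4   8.1]
  z 238 35 u [-5.2 -3.9 -0.7] v [-20.4  -3.6   8.7]
  z 250 34 u [-5.4 -3.9  0.6] v [-21.2  -4.1   9.4]
  z 262 41 u [-5.2 -3.9  0.8] v [-18.4  -3.4   9.8]
  z 274 36 u [-5.4 -3.7  2.1] v [-16.8   2.9  10.2]
wrist plate z 139.53221963363103
 slot px 203 u [-8.1  3.3] v [-6.5 16.6] mid -2.6654296970657647 7.966462646684915 ((-2.3277814388275146, 2.8825197219848633), (27.451255798339844, 11.37875747680664), 89.78301239013672)
  z 178 6 u [-2.7 -1.3  0.7] v [8.5 8.7 8.8]
  z 190 26 u [-5.  
[... 326 characters left out ...]
86 u [-5.6 -1.   3.1] v [11.6 12.1 12.5]
scene plate z 139.24383375318916
 slot px 14 u [-4.5  5.3] v [-15.7   5.3] mid 1.2391053627710897 -4.534483228772567 ((1.3693835735321045, -4.839687347412109), (10.435270309448242, 20.8953800201416), 9.467693328857422)
  z 178 30 u [0.1 5.3 7.8] v [-23.1  -8.1   5.9]
  z 190 38 u [3.1 5.5 9.5] v [-22.1  -9.1   8. ]
  z 202 41 u [0.6 5.2 8.7] v [-21.3  -7.2   7.7]
  z 214 37 u [2.3 4.6 8.4] v [-20.6  -6.2   7.8]
  z 226 39 u [2.7 5.2 7.7] v [-19.1  -5.6  10.3]
  z 238 41 u [2.9 5.6 8.7] v [-20.1  -5.    9.6]
  z 250 39 u [2.1 5.5 7.9] v [-20.5  -6.4   9.2]
  z 262 45 u [1.5 5.8 8.4] v [-19.5  -4.6  10.9]
  z 274 45 u [0.7 5.  7.9] v [-19.3  -5.5  11.5]
```

Emit:
{"op": "servo_tool", "data": {"slide": [[0.018,-0.005,0],[0.018,-0.005,0.06],[0.018,-0.005,0.115],[0.018,-0.005,0.115],[0.018,-0.005,0.115]], "rot": [[0,0.0118,0],[0,0.0118,0],[0,0.0118,0],[0,0.0118,0],[0,0.0118,0]], "claw": [2,2,2,2,2]}}

```text
time: 19.62
tool_pos: [609.1, 52.1, 265.7]
tcp_rot: [3.142, -0.037, 1.703]
contact_force: [0.4, -0.3, -4.4]
grip_width: 9.8
```

```bash
sed -i 's/range(172,270,12)/range(146,278,22)/;s/a+12/a+22/;s/q\[:,2\]>170/q[:,2]>144/' fit.py; sed -i "s/c=cap(n);/c=cap(n,n+'8.png');/" fit.py; python3 fit.py; python3 - <<'E'
import cv2,numpy as np
a=cv2.imread('pics/wrist8.png')[120:320,180:340];b=cv2.imread('pics/side8.png')[150:230,180:260]
cv2.imwrite('pics/v8.png',np.hstack([cv2.resize(a,(448,560),interpolation=2),cv2.resize(b,(350,560),interpolation=2)]))
E
```

```text
19.625 [609.1  52.1 265.7] tcp u,v -1.3477229642486488 3.614202113900932 [3.1415, -0.037, 1.7035] [ 0.4 -0.3 -4.4] [-0.  -0.1  0. ]
side plate z 140.81635435934447
 slot px 32 u [-5.7  3. ] v [-15.8  14. ] mid -2.1976192281715865 -0.14870121368436928 ((-1.3331871032714844, -1.412729263305664), (32.20863342285156, 8.656434059143066), 89.76559448242188)
  z 152 41 u [-5.8 -4.7  2.4] v [-13.2   3.4  15.2]
  z 174 65 u [-5.9 -4.7  2.5] v [-15.6   4.   14.7]
  z 196 67 u [-6.1 -4.8  1.2] v [-14.6   2.8  15.2]
  z 218 68 u [-5.8 -4.7  2.4] v [-16.7   2.4  15.2]
  z 240 72 u [-6.2 -4.9  2.4] v [-14.7   4.7  15.1]
  z 262 38 u [-12.9  -4.4   5.2] v [ 3.  12.9 14.8]
wrist plate z 139.53446254026613
 slot px 55 u [-8.3  3.3] v [13.2 17.1] mid -2.5857832291099347 15.466592919126805 ((-2.498438835144043, 15.111810684204102), (11.516979217529297, 3.8860764503479004), 0.09833979606628418)
  z 152 32 u [-6.  -1.6  2.4] v [15.7 16.3 16.5]
  z 174 60 u [-6.5 -2.1  2.4] v [16.  16.4 16.6]
  z 196 78 u [-6.3 -2.1  2.2] v [15.6 16.4 16.6]
  z 218 106 u [-6.5 -1.7  2.4] v [16.  16.3 16.6]
  z 240 142 u [-6.5 -2.4  2.3] v [15.9 16.3 16.7]
  z 262 219 u [-6.9 -2.4  2.3] v [14.3 16.4 16.7]
scene plate z 139.43612975882309
 slot px 13 u [-3.3  5.3] v [-14.5   3.4] mid 1.3807386259469905 -5.097051633065953 ((0.8893389701843262, -5.666988372802734), (8.760022163391113, 18.559772491455078), 0.13296663761138916)
  z 152 19 u [2.4 5.  6.8] v [-13.1  -5.2   1.8]
  z 174 61 u [1.2 4.6 7.6] v [-15.6  -0.8  15.3]
  z 196 76 u [1.6 4.5 7.5] v [-15.6  -1.2  15. ]
  z 218 75 u [0.7 4.4 7.2] v [-15.2  -0.5  16.3]
  z 240 81 u [-1.9  4.1  7.4] v [-14.9  -1.8  16.4]
  z 262 43 u [-3.6  3.9  7.6] v [-15.6  -9.2  11.7]
```

View pics/v8.png

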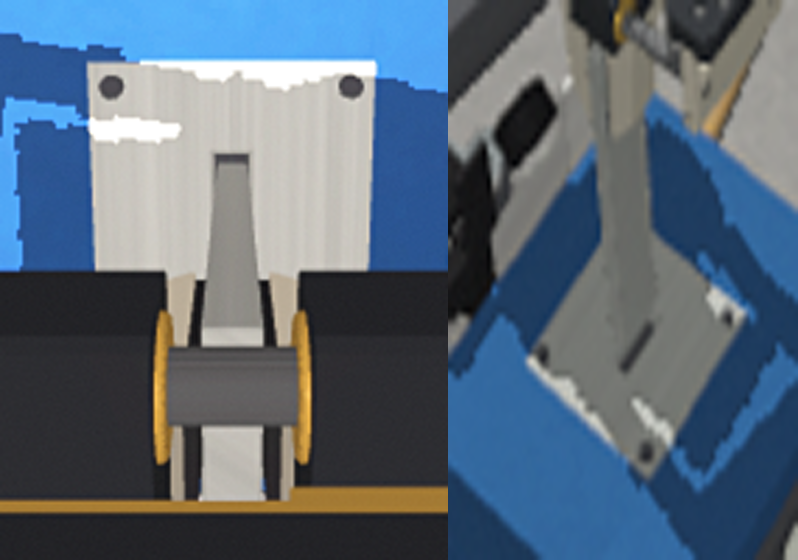

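Wrist crop: slot spans columns 215–250, the bar end 217–249, so they line up (about 0.5 mm off). Descending slowly.

Emit:
{"op": "servo_tool", "data": {"slide": [[0,-0.0025,0.03],[0,-0.0025,0.05],[0,-0.0025,0.065],[0,-0.0025,0.08],[0,-0.0025,0.09]], "rot": [[0,0,0],[0,0,0],[0,0,0],[0,0,0],[0,0,0]], "claw": [2,2,2,2,2]}}

```text
time: 20.55
tool_pos: [608.4, 52.6, 247.5]
tcp_rot: [-3.142, -0.037, 1.703]
contact_force: [-0.0, 0.9, -4.3]
grip_width: 9.7
```

Emit:
{"op": "servo_tool", "data": {"slide": [[0,0,0.02],[0,0,0.04],[0,0,0.06],[0,0,0.08],[0,0,0.09]], "rot": [[0,0,0],[0,0,0],[0,0,0],[0,0,0],[0,0,0]], "claw": [2,2,2,2,2]}}

```text
time: 21.18
tool_pos: [608.3, 53.1, 229.5]
tcp_rot: [-3.141, -0.037, 1.703]
contact_force: [0.6, -0.7, -2.5]
grip_width: 10.2
```

Emit:
{"op": "servo_tool", "data": {"slide": [[0,0,0.01],[0,0,0.02],[0,0,0.03],[0,0,0.035]], "rot": [[0,0,0],[0,0,0],[0,0,0],[0,0,0]], "claw": [2,2,2,2]}}

```text
time: 21.68
tool_pos: [608.6, 53.2, 224.1]
tcp_rot: [3.14, -0.036, 1.703]
contact_force: [-2.4, -2.4, 6.9]
grip_width: 10.0
```

Emit:
{"op": "servo_tool", "data": {"slide": [[0,0,0.01],[0,0,0.02],[0,0,0.03],[0,0,0.03]], "rot": [[0,0,0],[0,0,0],[0,0,0],[0,0,0]], "claw": [2,2,2,2]}}

```text
time: 22.18
tool_pos: [608.6, 53.3, 218.7]
tcp_rot: [3.139, -0.036, 1.703]
contact_force: [-2.0, -3.0, 8.4]
grip_width: 9.8
```

```bash
cat > top.py <<'E'
from h import *
u=np.array([.9913,.132]);v=np.array([-.132,.9913]);w0=np.array([610.9,48.7])
o=get_obs();print(o['time'],o['tool_pos'],np.round(o['tcp_rot'],4).tolist(),o['contact_force'],o['moment'],o['grip_width'])
for n in('side','wrist','scene'):
    c=cap(n,n+'9.png');W=world(c);d=W[...,:2]-w0;Q=np.stack([d@u,d@v,W[...,2]],-1)
    s=silhouettes('bar',n)
    if s:
        q=Q[s[0]['pixels']];q=q[(abs(q[:,0])<15)&(abs(q[:,1])<20)];print(n,len(q),'z',np.percentile(q[:,2],[1,50,97,99]))
        k=q[(q[:,2]>145)&(q[:,2]<215)]
        for a in(155,180,205):
            j=k[abs(k[:,2]-a)<10]
            if len(j)>3:print(a,'u',np.percentile(j[:,0],[5,50,95]),'v',np.percentile(j[:,1],[3,50,97]))
E
python3 top.py
```

```text
22.175 [608.6  53.3 218.7] [3.1392, -0.0357, 1.7033] [-2.  -3.   8.4] [-0.7  0.7  0. ] 9.84100088017273
side 237 z [138.  184.7 249.3 253.8]
155 u [-6.3 -5.2 -0.7] v [-13.5   3.9  16.1]
180 u [-6.4 -5.1  1.2] v [-15.    3.8  15.6]
205 u [-6.9 -5.   2.5] v [-8.8  9.9 16. ]
wrist 1675 z [139.  248.2 254.3 256. ]
155 u [-7.2 -2.8  1.7] v [16.9 17.4 17.6]
180 u [-7.  -2.8  1.8] v [16.8 17.4 17.7]
205 u [-7.  -2.8  1.7] v [17.1 17.5 17.8]
scene 7 z [137.  165.6 175.7 175.7]
```

Emit:
{"op": "servo_tool", "data": {"slide": [[-0.0025,0.001,0.005],[-0.0025,0.001,0.01],[-0.0025,0.001,0.015],[-0.0025,0.001,0.015]], "rot": [[0,0,0],[0,0,0],[0,0,0],[0,0,0]], "claw": [2,2,2,2]}}

```text
time: 22.98
tool_pos: [608.8, 53.2, 216.8]
tcp_rot: [3.138, -0.036, 1.703]
contact_force: [-3.8, -2.6, 14.8]
grip_width: 9.7
```

Emit:
{"op": "servo_tool", "data": {"slide": [[0,0,0.005],[0,0,0.01],[0,0,0.01],[0,0,0.01]], "rot": [[0,0,0],[0,0,0],[0,0,0],[0,0,0]], "claw": [2,2,2,2]}}

```text
time: 23.48
tool_pos: [609.2, 53.3, 216.7]
tcp_rot: [3.136, -0.036, 1.704]
contact_force: [-6.3, -2.3, 23.4]
grip_width: 9.5
```

```bash
python3 top.py; python3 - <<'E'
import cv2,numpy as np
a=cv2.imread('pics/scene9.png')[110:230,230:350];b=cv2.imread('pics/side9.png')[130:230,150:250]
cv2.imwrite('pics/v9.png',np.hstack([cv2.resize(x,(400,400),interpolation=2) for x in(a,b)]))
E
```

```text
23.475 [609.2  53.3 216.7] [3.1358, -0.0355, 1.7037] [-6.3 -2.3 23.4] [-0.4  1.7  0.1] 9.545143951223922
side 248 z [137.7 182.6 249.5 252.2]
155 u [-6.6 -4.9  1.6] v [-13.8   3.4  15.9]
180 u [-5.8 -4.5  2.2] v [-14.9   5.6  15.8]
205 u [-6.3 -4.5  2.9] v [-9.2 12.2 16. ]
wrist 1627 z [142.1 247.2 252.2 252.5]
155 u [-7.1 -2.8  1.8] v [16.8 17.3 17.6]
180 u [-6.7 -2.1  2. ] v [17.1 17.4 17.7]
205 u [-6.7 -2.2  2.2] v [17.  17.5 17.9]Traceback (most recent call last):
  File "top.py", line 8, in <module>
    q=Q[s[0]['pixels']];q=q[(abs(q[:,0])<15)&(abs(q[:,1])<20)];print(n,len(q),'z',np.percentile(q[:,2],[1,50,97,99]))
                                                                                  ~~~~~~~~~~~~~^^^^^^^^^^^^^^^^^^^^^
    return _quantile_unchecked(
        a, q, axis, out, overwrite_input, method, keepdims, weights)
    return _ureduce(a,
                    func=_quantile_ureduce_func,
    ...<5 lines>...
                    overwrite_input=overwrite_input,
                    method=method)
    r = func(a, **kwargs)
    result = _quantile(arr,
                       quantiles=q,
    ...<2 lines>...
                       out=out,
                       weights=wgt)
    slices_having_nans = np.isnan(arr[-1, ...])
                                  ~~~^^^^^^^^^
IndexError: index -1 is out of bounds for axis 0 with size 0
```

View pics/v9.png

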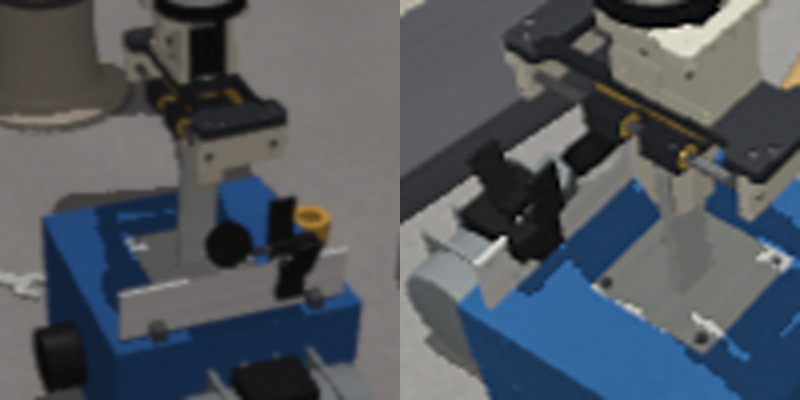

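Emit:
{"op": "servo_tool", "data": {"slide": [[0,0,0],[0,0,0],[0,0,0],[0,0,0]], "rot": [[0,0,0],[0,0,0],[0,0,0],[0,0,0]], "claw": [2,2,2,2]}}

```text
time: 24.28
tool_pos: [609.2, 53.3, 216.7]
tcp_rot: [3.136, -0.036, 1.704]
contact_force: [-6.5, -2.2, 22.4]
grip_width: 9.6
```

Steady at the stop, so I'm handing it in.

```bash
python3 -c "
from plant import *
print(close_job())"
```

```text
the job is handed in; nothing more can be done
None
```

The job is done and handed in at about 24 s of the 64 s allowed. The light is clipped on the chip guard, and the widest bar is held pushed down on the rest. No verdict was reported.

- **Light:** I took it off the tray wall and clipped it upright on the guard, about 50 mm to one side of the guard's middle. That puts its head opposite the window with the lens facing it. It was still there in the last pictures.
- **Bar:** It leaned about 2° in the grip after lifting. I tilted the tool to bring it upright, and it went through the window without touching the edges.
- **Rest:** I pushed until the tool stopped at 216.7 mm, within 0.1 mm of the height I had worked out for the rest being right down. Another 2 mm of commanded push raised the net downward force from about 19 N to 27 N without moving the tool. The force and position then held steady while still gripping. The rest itself can't be seen, so this is inferred from height and force.
- **Sideways force:** About 7 N remained at the end, so the bar is probably touching one side of the window.
- **Checks that failed or disagreed:** The cameras put the window centre up to about 4 mm apart, so I relied on the bar's position relative to the slot in the wrist view. In the very last check the scene camera gave no usable bar points, and the script stopped there with an error. The side and wrist readings had already come through and looked right.

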